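# Press the locating pin home in the welding fixture

### The job

Take the square-headed locating pin out of the wooden rack and find the blind bore of the steel fixture block with it by feel: the block was bolted down by eye, so rest the pin's end lightly on its top and slide it about in a small spiral until it drops in. Then press the pin straight in against the tight bore until its collar sits fully down on the block, and let go; never push hard on the fixture (stay below 60 N), and leave the round-headed pin standing in the rack.

Things in the scene. Friction and masses are not known exactly. Their poses are not given: they have to be found in the camera images.
- pin_grip (a point): Middle of the head of the loose square-headed steel pin (0.15 kg, 76 mm long), upright in the rack: square head 20 x 20 x 44 mm, flats facing this point's x and y; below it a collar 30 mm across, 4 mm thick, resting on the rack; below that a sharp-ended round shank 14 mm across, 28 mm long. Collar underside 26 mm, shank end 54 mm below this point along its z (up).
- fat_pin_grip (a point): Middle of the head of the other pin, with a round head 24 mm across and 44 mm tall; otherwise alike, but its 19 mm shank is too thick for the bore. It stands in the rack's other hole and stays there.
- rack: Fixed light wooden rack, 64 (x) x 150 (y) x 34 mm tall; origin at the centre of its underside. Two loose blind holes, 21 mm across and 31 mm deep, at y = -40 and +40 mm on its centre line; which pin stands in which varies.
- fixture: Fixed dark steel base plate 150 (x) x 110 (y) x 12 mm, origin at the centre of its underside. On it, on a thin disc 104 mm across, a steel block 60 x 60 mm with low screw ears on two sides, turned any way; its flat top is 56 mm above this origin and has in its middle a sharp-edged round blind bore 15 mm across. The block will not shift. Pin home: its head's middle is 82 mm above this origin.
- bore_nominal (a point): Point over the plate's centre at the height of the block's top. The true bore is off it by 3 to 5 mm in an unknown, unreported direction; the pin drops in only within about 1 mm of the bore's centre. A black friction-held plug fills the bore from 10 mm down: the pin pushes it ahead with about 8 N, and it stays where pushed.
Mind the look-alikes: they are no part of the job. What is shaped like the part that bears pin_grip but pink or turquoise is not meant.

How it is judged:
On the way, in this order (a step that is already met when the one before it is completed fails the run):
1. the square-headed pin is lifted upright out of the rack (height (world z) of pin_grip above 0.1 m and angle between pin_grip's own z axis and vertical below 0.3 rad), for 0.2 s.
2. the pin's end has found the bore (at least 4 mm in) (z of pin_grip in the frame of fixture below 0.106 m and horizontal distance between pin_grip and bore_nominal below 0.009 m and angle between pin_grip's own z axis and vertical below 0.12 rad), for 0.1 s.
At the end, for the whole second after the job is handed in: The square-headed pin is upright (within 0.06 rad) in the bore, within 9 mm of the nominal place, its collar down on the block to within 2.5 mm, at rest and released; the round-headed pin still stands in the rack (z of pin_grip in the frame of fixture below 0.0845 m and horizontal distance between pin_grip and bore_nominal below 0.009 m and angle between pin_grip's own z axis and vertical below 0.06 rad and linear speed of pin below 0.01 m/s and contact force between pin and the fingers below 0.2 N and horizontal distance between fat_pin_grip and rack below 0.046 m and angle between fat_pin_grip's own z axis and vertical below 0.15 rad); the robot touches nothing.
It fails at once if the pin is pushed on the fixture with more than 60 N (contact force between pin and fixture above 60 N).
It fails at once if the robot itself pushes on the fixture with more than 60 N (contact force between the arm and fixture above 60 N).
It fails at once if the round-headed pin is pulled out of the rack (z of fat_pin_grip in the frame of rack above 0.08 m).
It also fails if it takes over 67 s, if anything falls off the work surface, if the arm or the gripper's body presses on something with over 40 N, if the wrist force passes 120 N, or if a joint passes its speed limit or range.

### The arm

A 7-joint arm with a two-finger parallel gripper is mounted at the origin on a cart in front of the work surface, level with it; the furniture and walls round the work are solid. World frame = base frame: x ahead of the robot, y to its left, z up, the work surface at z = 0. Lengths are in m, angles in rad, forces in N, time in s.
With the tool pointing down it reaches from about 0.4 to 0.85 m from the base axis. Payload 10.4 kg.
Tool frame: the origin (TCP) lies midway between the tips of the shut fingers; the grasp point (between the pads) lies 19 mm behind it; z points along the fingers, y is the direction in which the jaws open and shut (so a half turn about z gives the same grasp; the last joint's range is limited). The gripper opens to 87 mm and grips with 3 to 60 N. Pads are 19 mm wide; open, the fingers measure 117 mm over their backs; the gripper's body (75 mm by 190 mm) begins 51 mm behind the grasp point.
Start: joints at [-1.296, 0.332, -0.065, 1.46, 0.022, 1.35, -0.088], TCP at [0.183, 0.598, 0.223] pointing down, gripper open.
Joint ranges: [-2.6, 2.6], [-0.5, 2.12], [-1.47, 1.34], [0.16, 2.42], [-1.27, 4.41], [0.06, 2.06], [-2.6, 2.6]. Speed limits (rad/s): [2.22, 2.22, 2.79, 2.79, 3.14, 3.14, 3.14].

### API

Orientations are given as a unit quaternion [x, y, z, w].
In Python, from cell import state, snapshot, camera_info, r gives the robot as it stands.
- The arm moves only by the tool arm_command, never from a script. Its argument "steps" is text: rows parted by semicolons, each of 7 numbers parted by spaces: the turn, a rotation vector about the tool's x, y, z in degrees, then the shift along the tool's x, y, z in cm, then the closure, from 0 (fully open) to 1 (shut). In form: rx ry rz dx dy dz grip; .... A call has 1 to 10 rows; each row shifts and turns the pose as measured when the row begins, along the tool's axes as they then stand; what a row does not reach is not made up. A row lasts 1/8 s, in which the tool goes at most 62.5 mm and 10.7 degrees, less where a joint would pass 70% of its speed; a pose out of reach is approached as far as the arm can. A call is refused whole if a number of a shift passes 6.25 or a number of a turn 10.7, either way. A call with a gripper value outside its range is refused whole. The fingers move at their own pace and stop on an object; the grip force is fixed at half the most. Time passes only in rows, so rows that do not move let the fingers close. It gives the time, the measured TCP pose, the force and the opening at its end, in the units of the state.
- state(): the state, without advancing time (a new reading comes with each control period).
- snapshot(name): name is "side" or "top"; returns the picture (480x640x3 uint8, red, green, blue); there is no depth.
- camera_info(name): a dict with "fx", "fy", "cx", "cy" (pixels), "dist_coeffs" ([k1, k2, p1, p2, k3] as OpenCV has them; the pictures are not rectified), "world_to_cam" (4x4, takes a point from world to camera coordinates). Camera axes: x right, y down, z forward; pixel columns grow to the right and rows downward; lengths in m; the calibration is good to about 2 mm. A picture is of the moment at which its call begins. camera_info takes no time and is no camera call.
- r.sign_off(): hands the job in, once; it reports no verdict.
The state is a dict: "time_s": time; "joint_pos": joint angles; "dq": joint speeds; "joint_torque": joint torques, N m; "tcp_pos": TCP position; "ee_rot": TCP orientation; "wrist_force": force on the tool from outside, world axes, zero at the start; "torque": the same for the moment, N m; "gripper_width": opening from 0.0 (shut) to 1.0 (fully open).
Only numpy, scipy, OpenCV 4.12 (cv2) and the standard library are available. Lean on these libraries where they do the work, as an engineer would, in place of code of your own. Each camera call takes 0.05 s, during which the arm holds its last target.

## Working session

There is one attempt and no reset: what is moved stays moved. The work goes in short steps, Python scripts to look and compute and a tool call to move; the robot and the scene stay as the last step left them, time stands still between calls to the robot, and variables do not carry over. Pictures are saved under pics/ and viewed, and the job is handed in when it is done.

Besides the shell and the picture viewer there is one more tool, called as name(argument=value, ...) on one line, values as JSON. arm_command: Moves the arm, as the interface text tells. Its arguments: {"type":"object","properties":{"steps":{"type":"string"}},"required":["steps"]}

```bash
mkdir -p pics; ls; python3 - <<'E'
from cell import state,snapshot,camera_info,r
import cv2,json
for n in("side","top"):
    cv2.imwrite(f"pics/{n}0.png",snapshot(n)[:,:,::-1]); print(n,camera_info(n))
print(state())
E
```

```text
pics
side {'fx': 494.983424254527, 'fy': 494.983424254527, 'cx': 322.53604449655876, 'cy': 246.167516343797, 'dist_coeffs': array([0.02629559, 0.        , 0.        , 0.        , 0.        ]), 'world_to_cam': array([[-0.96547637, -0.26016293, -0.01306221,  0.54169174],
       [-0.16022021,  0.63262699, -0.75770216,  0.10704576],
       [ 0.20538952, -0.72945071, -0.65246978,  0.85617407],
       [ 0.        ,  0.        ,  0.        ,  1.        ]])}
top {'fx': 456.52331954226327, 'fy': 456.52331954226327, 'cx': 323.8696478952491, 'cy': 240.15509019576223, 'dist_coeffs': array([-0.05910632,  0.        ,  0.        ,  0.        ,  0.        ]), 'world_to_cam': array([[-0.00333758, -0.99997078, -0.00687685,  0.05403303],
       [-0.99071984,  0.00424097, -0.13585367,  0.53622617],
       [ 0.13587887,  0.00635961, -0.99070505,  0.84435227],
       [ 0.        ,  0.        ,  0.        ,  1.        ]])}
{'time_s': 0.1, 'joint_pos': array([-1.29559915,  0.33285124, -0.06469477,  1.46083268,  0.0216173 ,
        1.34987761, -0.08847614]), 'dq': array([-0.00037368, -0.00101695, -0.00112979, -0.00425378, -0.0009991 ,
        0.00197182, -0.00081777]), 'joint_torque': array([ 9.71927184e-04, -6.24538922e+01,  2.41429074e-02, -3.90720785e+01,
       -6.15864596e-02,  3.67324613e-02,  4.63307549e-05]), 'tcp_pos': array([0.18329861, 0.59717253, 0.22181867]), 'ee_rot': array([ 1.48328488e-01,  9.88937943e-01, -6.33800097e-04, -5.80341874e-05]), 'wrist_force': array([-0.23777138,  0.471718  , -0.19208752]), 'torque': array([ 0.05865732, -0.00711995,  0.00489197]), 'gripper_width': 1.0020909884187301}
```

View pics/side0.png

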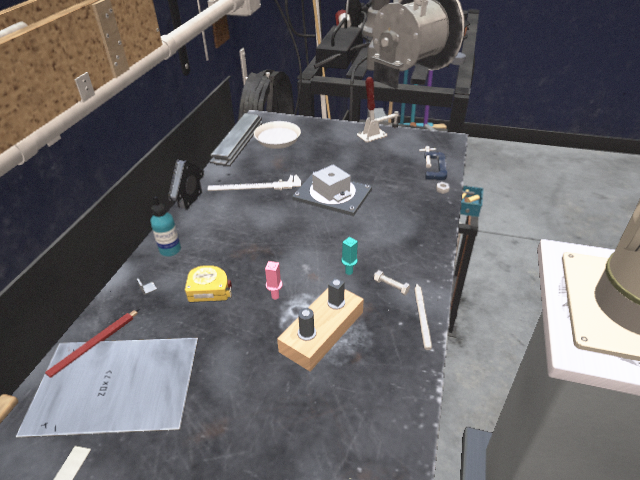

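View pics/top0.png

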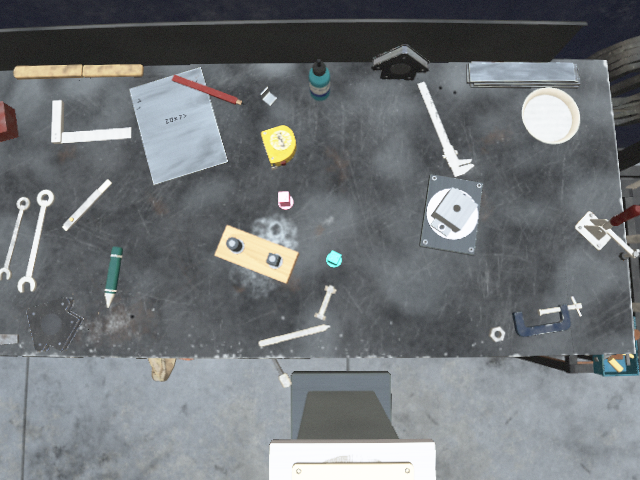

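```bash
python3 - <<'E'
import cv2
t=cv2.imread("pics/top0.png");s=cv2.imread("pics/side0.png")
a=cv2.resize(t[210:300,200:350],None,fx=5,fy=5,interpolation=2)
cv2.imwrite("pics/z1.png",a)
cv2.imwrite("pics/z2.png",cv2.resize(t[165:265,400:500],(600,600),interpolation=2))
cv2.imwrite("pics/z3.png",cv2.resize(s[260:370,260:380],None,fx=5,fy=5,interpolation=2))
cv2.imwrite("pics/z4.png",cv2.resize(s[150:220,280:380],None,fx=7,fy=7,interpolation=2))
E
```

```text
(no output)
```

View pics/z1.png

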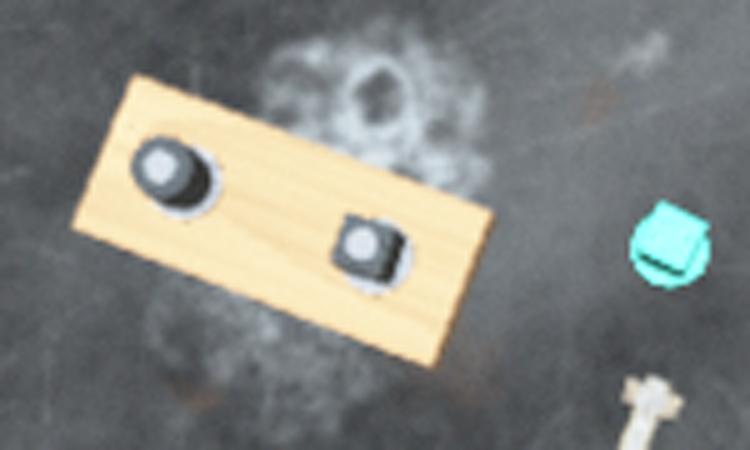

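View pics/z2.png

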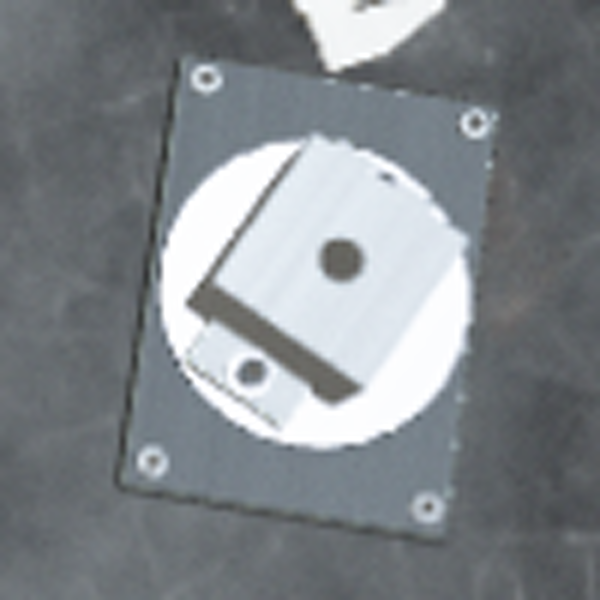

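View pics/z3.png

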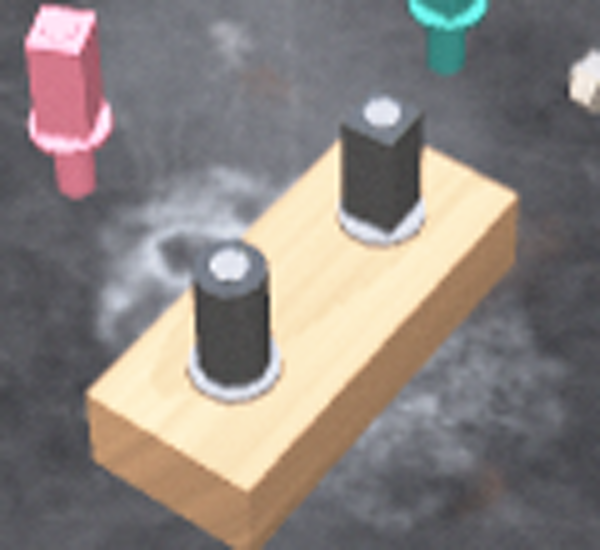

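View pics/z4.png

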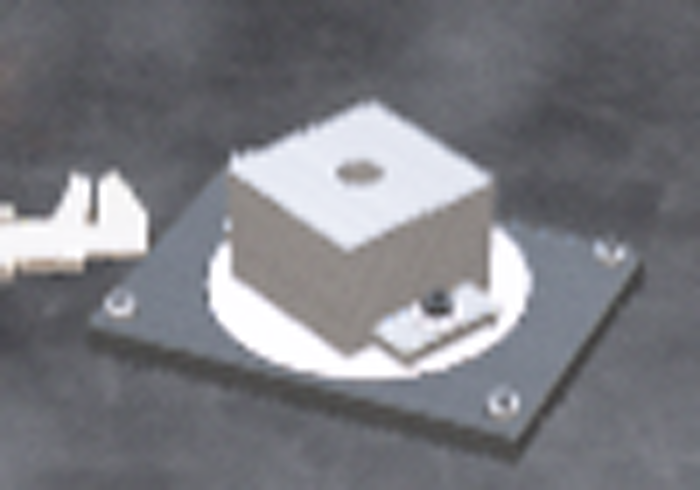

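```bash
cat > h.py <<'E'
import numpy as np,cv2
from cell import camera_info
def ray(n,uv):
    c=camera_info(n);K=np.array([[c['fx'],0,c['cx']],[0,c['fy'],c['cy']],[0,0,1]])
    p=cv2.undistortPoints(np.array([[uv]],float),K,c['dist_coeffs'])[0,0]
    T=c['world_to_cam'];R=T[:3,:3];o=-R.T@T[:3,3];return o,R.T@np.array([p[0],p[1],1])
def plane(n,uv,z):
    o,d=ray(n,uv);return o+d*(z-o[2])/d[2]
def tri(a,b):
    o1,d1=ray("top",a);o2,d2=ray("side",b)
    A=np.c_[d1,-d2];t=np.linalg.lstsq(A,o2-o1,rcond=None)[0]
    p,q=o1+t[0]*d1,o2+t[1]*d2;return (p+q)/2,np.linalg.norm(p-q)
def rect(m):
    cs,_=cv2.findContours(m,cv2.RETR_EXTERNAL,cv2.CHAIN_APPROX_NONE);c=max(cs,key=cv2.contourArea);return c
E
python3 - <<'E'
from h import *
t=cv2.imread("pics/top0.png");s=cv2.imread("pics/side0.png")
def cen(img,x0,y0,x1,y1,lo,hi,near):
    g=cv2.cvtColor(img,6)[y0:y1,x0:x1]
    m=((g>=lo)&(g<=hi)).astype('uint8')
    n,l,st,c=cv2.connectedComponentsWithStats(m,connectivity=4)
    i=min(range(1,n),key=lambda i:np.hypot(*(c[i]+[x0,y0]-near)) if st[i,4]>4 else 1e9)
    return c[i]+[x0,y0],st[i]+[x0,y0,0,0,0]
bt=cen(t,445,200,468,220,0,150,(457,208));bs=cen(s,322,166,342,182,0,185,(331,174.6))
print(bt,bs)
sq=cen(t,262,250,284,268,150,255,(271.8,258.5));ss=cen(s,327,275,345,292,150,255,(336,282.3))
ft=cen(t,222,235,244,252,150,255,(231.8,243.5));fs=cen(s,297,300,320,325,150,255,(306,313))
for n,a,b,z in(("bore",bt,bs,.056),("sq",sq,ss,.082),("fat",ft,fs,.082)):
    print(n,a[0],b[0],a[1],b[1],tri(a[0],b[0]),plane("top",a[0],z),plane("side",b[0],z))
# gray dumps
print(cv2.cvtColor(t,6)[250:270,264:286]);print(cv2.cvtColor(s,6)[168:182,320:344]);print(cv2.cvtColor(t,6)[200:216,448:466])
E
```

```text
(array([456.5       , 207.83333333]), array([454, 205,   6,   7,  36])) (array([330.875 , 174.0625]), array([328, 173,   7,   3,  16]))
bore [456.5        207.83333333] [330.875  174.0625] [454 205   6   7  36] [328 173   7   3  16] (array([ 0.59542208, -0.20198657,  0.05595442]), np.float64(0.0006177781541364457)) [ 0.59510059 -0.2020035   0.056     ] [ 0.59572532 -0.20194856  0.056     ]
sq [271.92857143 258.19047619] [336.05 282.  ] [269 255   7   7  42] [332 279   8   7  40] (array([0.49766434, 0.14653312, 0.08211407]), np.float64(0.0004704870426617693)) [0.49744098 0.14651435 0.082     ] [0.49792945 0.14642562 0.082     ]
fat [231.45238095 242.78571429] [305.42222222 312.31111111] [228 239   8   8  42] [302 309   8   7  45] (array([0.5265483 , 0.22134555, 0.08258635]), np.float64(0.0010981644054029816)) [0.52607802 0.22137153 0.082     ] [0.52727899 0.22085592 0.082     ]
[[234 235 235 236 234 233 232 230 231 232 232 234 235 237 235 235 235 235
  234 235 237 237]
 [234 234 235 235 235 232 232 234 233 231 230 231 232 235 234 236 236 236
  235 235 236 236]
 [233 233 232 233 226 20
[... 3566 characters left out ...]
196 230 227 227 229 229]
 [234 228 227 231 224 157 101 101 101 100 105 101 167 225 229 228 230 229]
 [230 228 228 233 224 156 103 100  99  98 102 103 154 216 229 230 229 229]
 [227 229 231 234 226 169 100 100 101 102  99 101 174 227 227 230 231 227]
 [228 230 234 233 235 216 122 108  99  99 105 133 195 229 229 229 230 228]
 [228 232 234 235 233 227 197 152 129 128 152 203 229 229 231 229 226 225]
 [231 233 235 233 232 231 230 224 208 209 217 228 228 228 230 229 226 226]
 [232 234 235 232 230 231 230 229 230 227 227 229 229 230 230 227 226 226]
 [233 234 232 229 231 229 230 230 228 227 228 228 229 229 227 226 226 229]
 [235 232 232 230 229 228 230 229 226 228 229 229 230 229 227 226 227 228]]
```

```bash
cat >> h.py <<'E'
from scipy.spatial.transform import Rotation as Ro
def go(p,yaw=None):
    "total shift (cm, tool axes) to tcp p; turn (deg) to tool down with y axis at given angle from world y"
    from cell import state
    s=state();R=Ro.from_quat(s['ee_rot'])
    print('shift cm',np.round(R.inv().apply(np.array(p)-s['tcp_pos'])*100,2))
    if yaw is not None:
        a=np.radians(yaw);y=np.array([np.sin(a),np.cos(a),0]);z=np.array([0,0,-1.]);x=np.cross(y,z)
        G=Ro.from_matrix(np.c_[x,y,z]);print('turn deg',np.round((R.inv()*G).as_rotvec(degrees=True),2))
    print('t',s['time_s'],'tcp',np.round(s['tcp_pos'],4),'F',np.round(s['wrist_force'],2),'w',round(float(s['gripper_width']),3))
E
python3 - <<'E'
from h import *
t=cv2.imread("pics/top0.png")
# plate corner screws (from zoom z2 /6 + offset), plate top z=.012
P=np.array([plane("top",(400+a/6,165+b/6),.012) for a,b in((206,78),(475,123),(428,508),(152,461))])
print(np.round(P,4),P.mean(0))
S=np.array([plane("side",(280+a/7,150+b/7),.012) for a,b in((120,304),(611,251),(504,402))]);print(np.round(S,4),(S[0]+S[1])/2)
C=np.array([plane("top",(200+a/5,210+b/5),.034) for a,b in((138,75),(493,212),(434,366),(73,228))]);print(np.round(C,4),C.mean(0))
H=np.array([plane("top",q,.082) for q in((268.8,252.6),(277.8,255.8),(275.2,265.2),(266,262.2))]);print(np.round(H,4),H.mean(0))
go([.498,.1465,.22],17)
E
```

```text
[[ 0.6661 -0.1724  0.012 ]
 [ 0.6504 -0.2634  0.012 ]
 [ 0.5195 -0.2408  0.012 ]
 [ 0.5356 -0.1494  0.012 ]] [ 0.5929141  -0.20649642  0.012     ]
[[ 0.6666 -0.1732  0.012 ]
 [ 0.52   -0.2408  0.012 ]
 [ 0.5358 -0.1513  0.012 ]] [ 0.59328263 -0.20697952  0.012     ]
[[0.5675 0.24   0.034 ]
 [0.5132 0.1009 0.034 ]
 [0.4539 0.1233 0.034 ]
 [0.5075 0.2638 0.034 ]] [0.51052754 0.18196616 0.034     ]
[[0.5077 0.1524 0.082 ]
 [0.5018 0.1358 0.082 ]
 [0.4846 0.1404 0.082 ]
 [0.4901 0.1573 0.082 ]] [0.49606338 0.14646268 0.082     ]
shift cm [-43.31 -33.85   0.23]
turn deg [-0.07  0.   -0.06]
t 0.1 tcp [0.1833 0.5972 0.2218] F [-0.24  0.47 -0.19] w 1.002
```

arm_command(steps="0 0 0 -4.3 -3.4 0 0.4;0 0 0 -4.3 -3.4 0 0.4;0 0 0 -4.3 -3.4 0 0.4;0 0 0 -4.3 -3.4 0 0.4;0 0 0 -4.3 -3.4 0 0.4;0 0 0 -4.3 -3.4 0 0.4;0 0 0 -4.3 -3.4 0 0.4;0 0 0 -4.3 -3.4 0 0.4;0 0 0 -4.3 -3.4 0 0.4;0 0 0 -4.3 -3.4 0 0.4")

```text
time_s: 1.35
tcp_pos: [0.5004, 0.1343, 0.2189]
ee_rot: [0.144, 0.99, -0.002, -0.002]
wrist_force: [1.8, 1.1, -0.8]
gripper_width: 0.602
```

```bash
python3 -c "
from h import *
go([.4972,.1465,.12],17)"
```

```text
shift cm [0.63 1.13 9.88]
turn deg [-0.26 -0.16  0.41]
t 1.35 tcp [0.5004 0.1343 0.2189] F [ 1.81  1.05 -0.8 ] w 0.602
```

arm_command(steps="-0.3 -0.2 0.4 0.6 1.1 2 0.4;0 0 0 0 0 3 0.4;0 0 0 0 0 3 0.4;0 0 0 0 0 1 0.4;0 0 0 0 0 0 0.4")

```text
time_s: 1.98
tcp_pos: [0.5, 0.141, 0.1264]
ee_rot: [0.153, 0.988, -0.0, 0.001]
wrist_force: [-0.2, -0.2, 0.0]
gripper_width: 0.595
```

```bash
python3 -c "
from h import *
go([.4972,.1465,.044],17)
from cell import snapshot
cv2.imwrite('pics/top1.png',cv2.resize(snapshot('top')[190:310,190:350,::-1],None,fx=4,fy=4))
cv2.imwrite('pics/side1.png',cv2.resize(snapshot('side')[200:380,220:420,::-1],None,fx=3,fy=3))
"
```

```text
shift cm [0.44 0.45 8.24]
turn deg [-0.04  0.09 -0.55]
t 1.975 tcp [0.5    0.141  0.1264] F [-0.17 -0.18  0.02] w 0.595
```

View pics/side1.png

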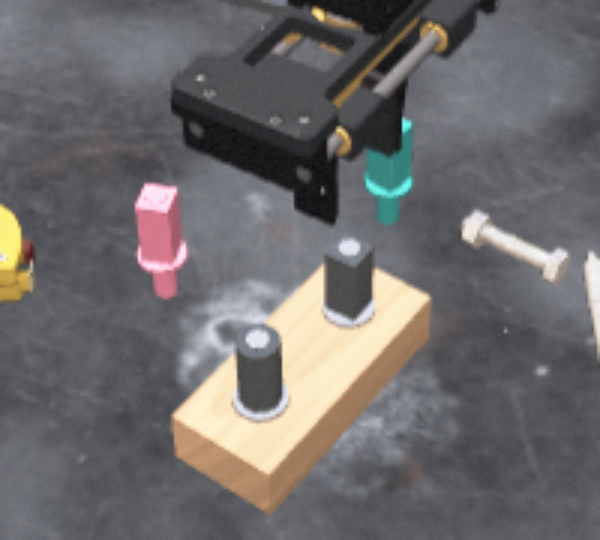

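The side view shows the half-open gripper above the square-headed pin (about (349,280) in the crop), clear of both pins. I'll centre it before descending.

arm_command(steps="0 0 -0.5 0.45 0.45 0.5 0.4;0 0 0 0 0 0 0.4")

```text
time_s: 2.33
tcp_pos: [0.4982, 0.1479, 0.1236]
ee_rot: [0.148, 0.989, 0.001, 0.002]
wrist_force: [0.2, -0.3, -0.4]
gripper_width: 0.601
```

```bash
python3 -c "
from h import *
go([.4972,.1465,.044],17)
"
```

```text
shift cm [ 0.09 -0.19  7.96]
turn deg [0.15 0.26 0.01]
t 2.325 tcp [0.4982 0.1479 0.1236] F [ 0.18 -0.29 -0.4 ] w 0.601
```

arm_command(steps="0.2 0.3 0 0.1 -0.15 1.5 0.4;0 0 0 0 0 1.5 0.4;0 0 0 0 0 1.5 0.4;0 0 0 0 0 0 0.4")

```text
time_s: 2.82
tcp_pos: [0.4964, 0.1465, 0.075]
ee_rot: [0.148, 0.989, -0.001, -0.001]
wrist_force: [0.2, -0.3, 0.3]
gripper_width: 0.596
```

```bash
python3 -c "
from h import *
go([.4972,.1465,.044],17)
"
```

```text
shift cm [-0.08  0.03  3.1 ]
turn deg [-0.1  -0.09  0.02]
t 2.825 tcp [0.4964 0.1465 0.075 ] F [ 0.25 -0.27  0.31] w 0.596
```

arm_command(steps="0 0 0 -0.05 0 1 0.4;0 0 0 0 0 1 0.4;0 0 0 0 0 0.7 0.4;0 0 0 0 0 0 0.4;0 0 0 0 0 0 0.4")

```text
time_s: 3.45
tcp_pos: [0.4972, 0.1463, 0.0464]
ee_rot: [0.148, 0.989, -0.001, -0.001]
wrist_force: [-0.2, 0.1, 0.1]
gripper_width: 0.599
```

```bash
python3 -c "
from h import *
go([.4972,.1465,.044],17)
"
```

```text
shift cm [0.01 0.02 0.24]
turn deg [-0.09 -0.06  0.01]
t 3.45 tcp [0.4972 0.1463 0.0464] F [-0.18  0.1   0.1 ] w 0.599
```

arm_command(steps="0 0 0 0 0 0.2 1;0 0 0 0 0 0 1;0 0 0 0 0 0 1;0 0 0 0 0 0 1;0 0 0 0 0 0 1;0 0 0 0 0 0 1")

```text
time_s: 4.2
tcp_pos: [0.4977, 0.1466, 0.045]
ee_rot: [0.148, 0.989, -0.0, -0.0]
wrist_force: [0.6, -0.5, -0.4]
gripper_width: 0.228
```

```bash
python3 -c "
from h import *
go([.4972,.1465,.044],17)
"
```

```text
shift cm [ 0.05 -0.02  0.1 ]
turn deg [-0.03 -0.01  0.01]
t 4.2 tcp [0.4977 0.1466 0.045 ] F [ 0.61 -0.47 -0.42] w 0.228
```

arm_command(steps="0 0 0 0 0 -1 1;0 0 0 0 0 -1.5 1;0 0 0 0 0 -2 1;0 0 0 0 0 -2 1;0 0 0 0 0 -2 1;0 0 0 0 0 -1 1;0 0 0 0 0 0 1;0 0 0 0 0 0 1")

```text
time_s: 5.2
tcp_pos: [0.4977, 0.1462, 0.1473]
ee_rot: [0.148, 0.989, 0.0, 0.001]
wrist_force: [-0.2, 0.8, -1.4]
gripper_width: 0.227
```

```bash
python3 -c "
from h import *
go([.5954,-.202,.13],17)
from cell import snapshot
cv2.imwrite('pics/side2.png',cv2.resize(snapshot('side')[150:380,220:420,::-1],None,fx=2.6,fy=2.6))
"
```

```text
shift cm [-19.54 -30.44   1.73]
turn deg [ 0.04  0.06 -0.03]
t 5.2 tcp [0.4977 0.1462 0.1473] F [-0.22  0.81 -1.39] w 0.227
```

View pics/side2.png

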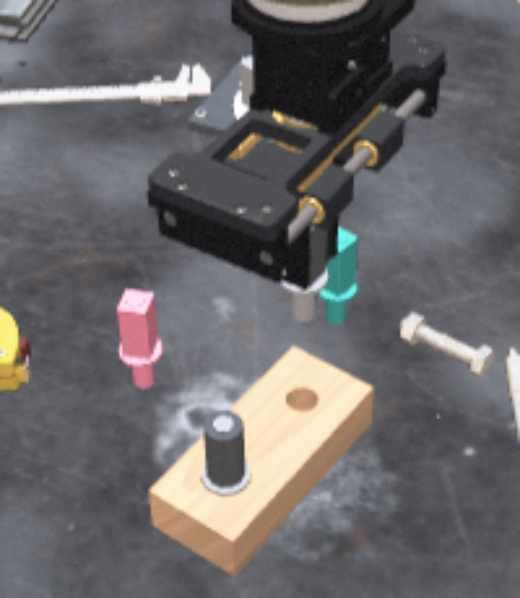

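Pin is held, shank visible at crop (303,305), its rack hole (302,398) is empty and the round pin still stands. Moving to the fixture.

arm_command(steps="0 0 0 -1 -1.5 0 1;0 0 0 -2 -3.1 0 1;0 0 0 -2.2 -3.4 0 1;0 0 0 -2.2 -3.4 0 1;0 0 0 -2.2 -3.4 0 1;0 0 0 -2.2 -3.4 0 1;0 0 0 -2.2 -3.4 0 1;0 0 0 -2.2 -3.4 0 1;0 0 0 -1.5 -2.3 0 1;0 0 0 0 0 0 1")

```text
time_s: 6.5
tcp_pos: [0.585, -0.191, 0.1429]
ee_rot: [0.151, 0.989, -0.004, -0.003]
wrist_force: [0.4, -0.2, -1.3]
gripper_width: 0.229
```

```bash
python3 -c "
from h import *
go([.5954,-.202,.12],17)
"
```

```text
shift cm [-1.33 -0.72  2.29]
turn deg [-0.51 -0.26 -0.35]
t 6.5 tcp [ 0.585  -0.191   0.1429] F [ 0.44 -0.18 -1.29] w 0.229
```

arm_command(steps="-0.5 -0.3 -0.3 -1.2 -0.7 1 1;0 0 0 0 0 1 1;0 0 0 0 0 0 1;0 0 0 0 0 0 1")

```text
time_s: 7.0
tcp_pos: [0.5939, -0.2005, 0.1199]
ee_rot: [0.147, 0.989, 0.001, -0.001]
wrist_force: [-0.3, -0.8, -1.2]
gripper_width: 0.227
```

```bash
python3 -c "
from h import *
go([.5954,-.202,.10],17)
from cell import snapshot
cv2.imwrite('pics/side3r.png',snapshot('side')[:,:,::-1]);cv2.imwrite('pics/top3r.png',snapshot('top')[:,:,::-1])
a=cv2.imread('pics/side3r.png')
cv2.imwrite('pics/side3.png',cv2.resize(a[110:220,270:390],None,fx=5,fy=5,interpolation=2))
"
```

```text
shift cm [-0.19 -0.1   1.99]
turn deg [ 0.05 -0.1   0.08]
t 7.0 tcp [ 0.5939 -0.2005  0.1199] F [-0.32 -0.83 -1.21] w 0.227
```

View pics/side3.png

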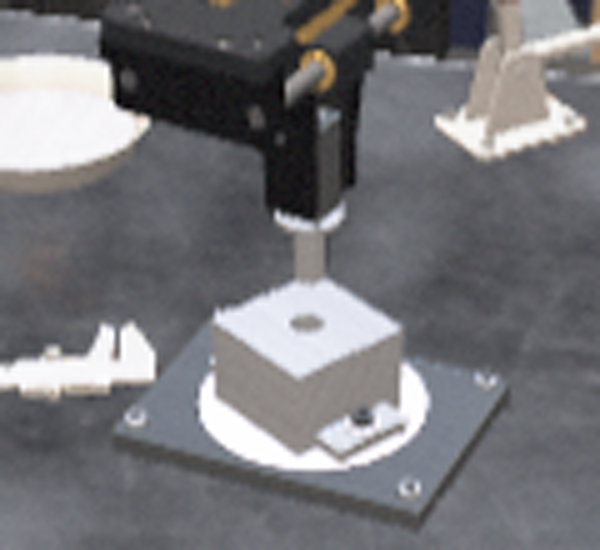

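```bash
python3 -c "
from h import *
g=cv2.cvtColor(cv2.imread('pics/side3r.png'),6)
print(g[154:168,324:342])
def pr(p):
    c=camera_info('side');K=np.array([[c['fx'],0,c['cx']],[0,c['fy'],c['cy']],[0,0,1]]);T=c['world_to_cam']
    return cv2.projectPoints(np.array([p]),cv2.Rodrigues(T[:3,:3])[0],T[:3,3],K,c['dist_coeffs'])[0].ravel()
for z in(.081,.09,.1): print(pr([.5939,-.2005,z]))
print(pr([.5939,-.2005,.056]),pr([.5954,-.202,.056]))
"
```

```text
[[ 81 144 201 215 208 214 176 160 131 115 191 228 218 193 101  87  95 102]
 [ 83  95 119 169 201 202 211 212 185 148 199 200 163 119  96  95 101 104]
 [ 82  86  94 115 124 140 158 159 159 140 132 118 102  90  94  99 100 102]
 [ 84  84  83  77  96 133 140 141 141 136 128  76  86  92  99 103 102 108]
 [ 87  84  85  83  99 136 141 143 144 136 129  74  93  96  98 102  99 103]
 [ 91  90  93  87 101 133 142 142 146 139 129  74  95  96  96  96  98 102]
 [ 86  85  89  88  94 134 143 143 142 135 128  77  90  93  96  96 100 100]
 [ 89  86  89  89  93 136 138 141 142 137 129  77  96  98 100  98 101 103]
 [ 95  91  94  98 102 135 140 143 143 138 131  81 100 100 100 102 106 105]
 [ 93  93  99 101 105 136 142 143 141 136 131  91 102 101 102 104 106 109]
 [ 93  97  97 103 105 137 140 142 142 140 130 101 101 100 101 108 108 110]
 [ 99 103 101  98 101 145 142 144 141 137 151 137 104 102 105 107 107 107]
 [ 97 105 101 131 171 194 171 179 164 185 208 204 175 119 108 105 109 105]
 [129 133 170 198 230 229 222 219 208 230 231 232 231 188 159 120 106 105]]
[331.50388181 164.65954898]
[331.49923297 161.03524679]
[331.49403633 156.96025385]
[331.51665605 174.5183739 ] [331.02411847 174.06945302]
```

arm_command(steps="0 0 0 -0.19 -0.1 1 1;0 0 0 0 0 0.5 1;0 0 0 0 0 0 1;0 0 0 0 0 0 1")

```text
time_s: 7.6
tcp_pos: [0.5959, -0.2015, 0.1043]
ee_rot: [0.147, 0.989, 0.001, -0.0]
wrist_force: [0.0, -0.6, -1.1]
gripper_width: 0.225
```

```bash
python3 -c "
from h import *
go([.5954,-.202,.095],17)
"
```

```text
shift cm [ 0.03 -0.07  0.93]
turn deg [ 0.08 -0.06  0.14]
t 7.6 tcp [ 0.5959 -0.2015  0.1043] F [ 0.03 -0.58 -1.14] w 0.225
```

arm_command(steps="0 0 0 0 -0.05 0.4 1;0 0 0 0 0 0.2 1;0 0 0 0 0 0.1 1;0 0 0 0 0 0.05 1")

```text
time_s: 8.1
tcp_pos: [0.5959, -0.2021, 0.0966]
ee_rot: [0.147, 0.989, 0.001, -0.0]
wrist_force: [0.3, 0.3, -1.2]
gripper_width: 0.227
```

```bash
python3 -c "
from h import *
go([.5954,-.202,.095],17)
"
```

```text
shift cm [ 0.05 -0.    0.16]
turn deg [ 0.08 -0.03  0.13]
t 8.1 tcp [ 0.5959 -0.2021  0.0966] F [ 0.32  0.31 -1.19] w 0.227
```

arm_command(steps="0 0 0 0.05 0 0.05 1;0 0 0 0 0 0.05 1;0 0 0 0 0 0.05 1;0 0 0 0 0 0.05 1")

```text
time_s: 8.6
tcp_pos: [0.5954, -0.202, 0.0947]
ee_rot: [0.147, 0.989, 0.001, -0.0]
wrist_force: [-0.1, -0.2, -1.3]
gripper_width: 0.229
```

```bash
python3 -c "
from h import *
go([.5954,-.202,.095],17)
"
```

```text
shift cm [ 0.   -0.01 -0.03]
turn deg [ 0.08 -0.01  0.13]
t 8.6 tcp [ 0.5954 -0.202   0.0947] F [-0.09 -0.23 -1.31] w 0.229
```

arm_command(steps="0 0 0 0 0 0.05 1;0 0 0 0 0 0.05 1;0 0 0 0 0 0.05 1")

```text
time_s: 8.98
tcp_pos: [0.5955, -0.2019, 0.0931]
ee_rot: [0.147, 0.989, 0.001, 0.0]
wrist_force: [0.0, -1.4, -2.4]
gripper_width: 0.231
```

arm_command(steps="0 0 0 0 0 0.05 1;0 0 0 0 0 0.05 1")

```text
time_s: 9.22
tcp_pos: [0.5955, -0.2019, 0.092]
ee_rot: [0.147, 0.989, 0.001, 0.0]
wrist_force: [-0.1, -0.2, -2.3]
gripper_width: 0.224
```

arm_command(steps="0 0 0 0 0 0.08 1;0 0 0 0 0 0.08 1;0 0 0 0 0 0.08 1")

```text
time_s: 9.6
tcp_pos: [0.5955, -0.2019, 0.0894]
ee_rot: [0.147, 0.989, 0.001, 0.0]
wrist_force: [-0.5, 0.3, -1.3]
gripper_width: 0.229
```

arm_command(steps="0 0 0 0 0 0.08 1;0 0 0 0 0 0.08 1;0 0 0 0 0 0.08 1")

```text
time_s: 9.98
tcp_pos: [0.5954, -0.2019, 0.0868]
ee_rot: [0.147, 0.989, 0.001, -0.0]
wrist_force: [0.1, -0.2, -2.3]
gripper_width: 0.229
```

The tip is about 8 mm below the block top without any contact, so the bore was found first time. Pressing on.

arm_command(steps="0 0 0 0 0 0.1 1;0 0 0 0 0 0.1 1;0 0 0 0 0 0.1 1")

```text
time_s: 10.35
tcp_pos: [0.5957, -0.202, 0.0846]
ee_rot: [0.147, 0.989, 0.001, 0.0]
wrist_force: [-3.2, 0.9, 5.8]
gripper_width: 0.226
```

arm_command(steps="0 0 0 0 0 0.1 1;0 0 0 0 0 0.1 1;0 0 0 0 0 0.1 1")

```text
time_s: 10.72
tcp_pos: [0.5957, -0.202, 0.0837]
ee_rot: [0.147, 0.989, 0.001, 0.0]
wrist_force: [-2.3, 1.4, 6.3]
gripper_width: 0.228
```

```bash
python3 -c "
from h import *
go([.5954,-.202,.067],17)
from cell import snapshot
a=snapshot('side')[:,:,::-1]
cv2.imwrite('pics/side4.png',cv2.resize(a[110:220,270:390],None,fx=5,fy=5,interpolation=2))
"
```

```text
shift cm [ 0.03 -0.01  1.67]
turn deg [0.17 0.03 0.12]
t 10.725 tcp [ 0.5957 -0.202   0.0837] F [-2.3   1.44  6.26] w 0.228
```

View pics/side4.png

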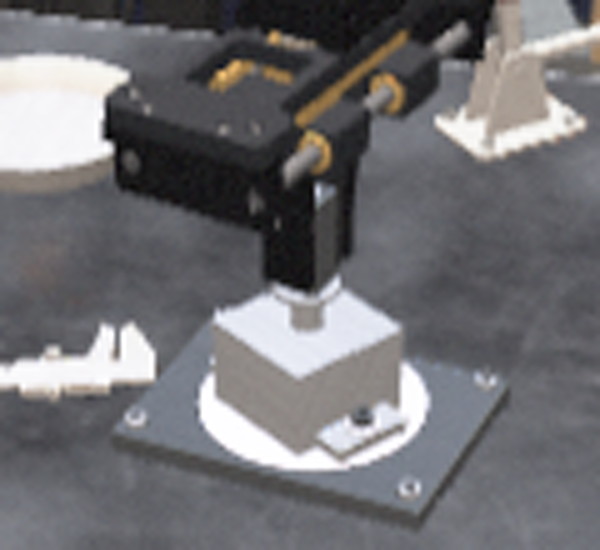

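The shank (crop (307,315)) is in the bore. The plug resists with about 8 N, as expected. I'll push a bit harder and ease off the side force.

arm_command(steps="0 0 0 0.03 0 0.15 1;0 0 0 0 0 0.15 1;0 0 0 0 0 0.15 1")

```text
time_s: 11.15
tcp_pos: [0.5957, -0.2021, 0.0816]
ee_rot: [0.147, 0.989, 0.002, 0.001]
wrist_force: [-3.1, 1.7, 6.5]
gripper_width: 0.228
```

arm_command(steps="0 0 0 0 0 0.2 1;0 0 0 0 0 0.2 1;0 0 0 0 0 0.2 1")

```text
time_s: 11.52
tcp_pos: [0.5956, -0.2021, 0.0778]
ee_rot: [0.147, 0.989, 0.002, 0.001]
wrist_force: [-2.8, 1.1, 6.0]
gripper_width: 0.225
```

```bash
python3 -c "
from h import *
go([.5954,-.202,.067],17)
"
```

```text
shift cm [0.03 0.   1.08]
turn deg [0.3  0.09 0.09]
t 11.525 tcp [ 0.5956 -0.2021  0.0778] F [-2.85  1.09  5.96] w 0.225
```

arm_command(steps="0.3 0.1 0 0.03 0 0.2 1;0 0 0 0 0 0.2 1;0 0 0 0 0 0.2 1;0 0 0 0 0 0.2 1")

```text
time_s: 12.02
tcp_pos: [0.5957, -0.202, 0.0728]
ee_rot: [0.147, 0.989, 0.001, 0.001]
wrist_force: [-3.3, 1.3, 6.7]
gripper_width: 0.221
```

```bash
python3 -c "
from h import *
go([.5954,-.202,.067],17)
"
```

```text
shift cm [ 0.03 -0.01  0.58]
turn deg [0.09 0.05 0.09]
t 12.025 tcp [ 0.5957 -0.202   0.0728] F [-3.33  1.25  6.7 ] w 0.221
```

arm_command(steps="0 0 0 0.02 0 0.2 1;0 0 0 0 0 0.2 1;0 0 0 0 0 0.15 1")

```text
time_s: 12.4
tcp_pos: [0.5957, -0.202, 0.0695]
ee_rot: [0.147, 0.989, 0.001, 0.001]
wrist_force: [-3.5, 1.1, 6.9]
gripper_width: 0.227
```

arm_command(steps="0 0 0 0 0 0.15 1;0 0 0 0 0 0.15 1")

```text
time_s: 12.65
tcp_pos: [0.5957, -0.2021, 0.0679]
ee_rot: [0.147, 0.989, 0.002, 0.001]
wrist_force: [-3.6, 2.1, 7.0]
gripper_width: 0.228
```

arm_command(steps="0 0 0 0 0 0.15 1;0 0 0 0 0 0.15 1")

```text
time_s: 12.9
tcp_pos: [0.5957, -0.2021, 0.0669]
ee_rot: [0.147, 0.989, 0.002, 0.001]
wrist_force: [-6.9, 4.2, 17.1]
gripper_width: 0.228
```

arm_command(steps="0 0 0 0 0 0.18 1;0 0 0 0 0 0.18 1")

```text
time_s: 13.15
tcp_pos: [0.5958, -0.2021, 0.0669]
ee_rot: [0.147, 0.989, 0.003, 0.001]
wrist_force: [-8.6, 3.4, 17.5]
gripper_width: 0.223
```

```bash
python3 -c "
from h import *
go([.5954,-.202,.067],17)
from cell import snapshot
a=snapshot('side')[:,:,::-1]
cv2.imwrite('pics/side5.png',cv2.resize(a[110:220,270:390],None,fx=5,fy=5,interpolation=2))
"
```

```text
shift cm [ 0.04 -0.   -0.01]
turn deg [0.37 0.1  0.04]
t 13.15 tcp [ 0.5958 -0.2021  0.0669] F [-8.65  3.44 17.5 ] w 0.223
```

View pics/side5.png

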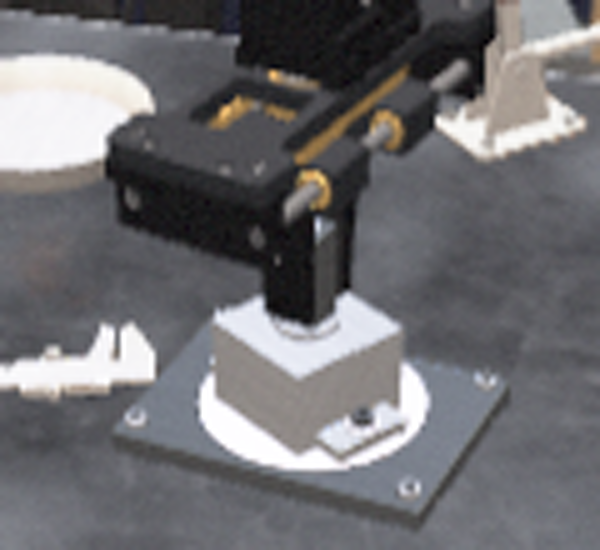

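The collar (crop (305,330)) lies on the block and the height stalls at 17 N. Relaxing and releasing.

arm_command(steps="0.3 0.1 0 0.04 0 0 1;0 0 0 0 0 0 1;0 0 0 0 0 0 0.5;0 0 0 0 0 0 0.5;0 0 0 0 0 0 0.5;0 0 0 0 0 0 0.5")

```text
time_s: 13.95
tcp_pos: [0.5958, -0.2022, 0.0671]
ee_rot: [0.147, 0.989, 0.0, 0.001]
wrist_force: [-1.1, -0.6, -0.4]
gripper_width: 0.488
```

arm_command(steps="0 0 0 0 0 -1 0.5;0 0 0 0 0 -2 0.5;0 0 0 0 0 -3 0.5;0 0 0 0 0 -3 0.5;0 0 0 0 0 -3 0.5;0 0 0 0 0 -2 0.5;0 0 0 0 3 0 0.5;0 0 0 0 5 0 0.5;0 0 0 0 5 0 0.5;0 0 0 0 5 0 0.5")

```text
time_s: 15.2
tcp_pos: [0.6503, -0.0338, 0.2286]
ee_rot: [0.153, 0.988, -0.0, 0.008]
wrist_force: [0.6, -0.8, 0.1]
gripper_width: 0.499
```

```bash
python3 -c "
from h import *
go([.5954,-.202,.067],17)
from cell import snapshot
a=snapshot('side')[:,:,::-1];cv2.imwrite('pics/side6r.png',a)
b=snapshot('top')[:,:,::-1];cv2.imwrite('pics/top6r.png',b)
cv2.imwrite('pics/side6.png',cv2.resize(a[110:220,270:390],None,fx=5,fy=5,interpolation=2))
"
```

```text
shift cm [  0.38 -17.72  16.13]
turn deg [ 0.1   0.88 -0.66]
t 15.2 tcp [ 0.6503 -0.0338  0.2286] F [ 0.58 -0.77  0.11] w 0.499
```

View pics/side6.png

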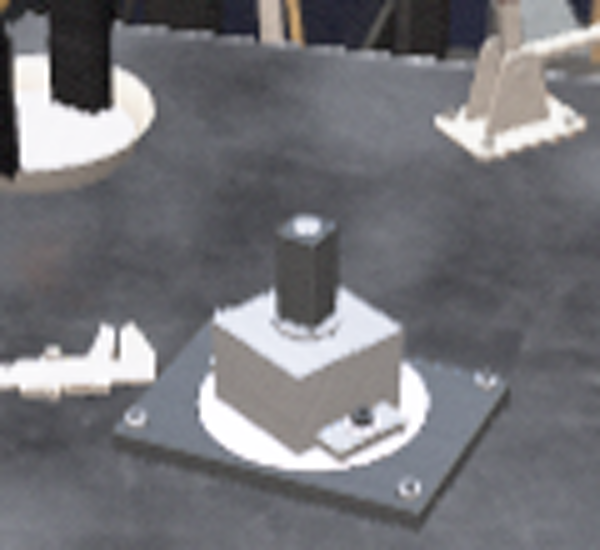

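View pics/top6r.png

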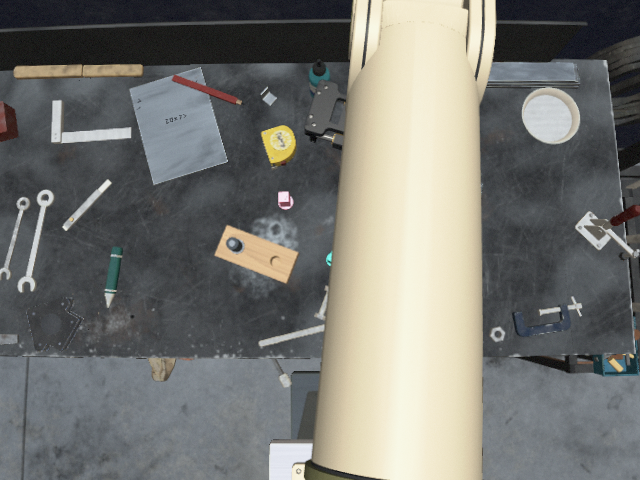

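arm_command(steps="0 0 0 0 0 0 0.5;0 0 0 0 0 0 0.5;0 0 0 0 0 0 0.5;0 0 0 0 0 0 0.5")

```text
time_s: 15.8
tcp_pos: [0.6511, -0.03, 0.2308]
ee_rot: [0.15, 0.989, 0.001, 0.009]
wrist_force: [0.2, -0.1, -0.4]
gripper_width: 0.498
```

```bash
python3 -c "
from h import *
g=cv2.cvtColor(cv2.imread('pics/side6r.png'),6)
x0,y0=327,150;m=(g[y0:y0+9,x0:x0+10]>150).astype('uint8')
n,l,st,c=cv2.connectedComponentsWithStats(m);i=1+st[1:,4].argmax();uv=c[i]+[x0,y0];print(uv,st[i])
o,d=ray('side',uv)
# point on ray closest to vertical axis through bore
for X in((.5954,-.202),(.5958,-.2022)):
    t=np.dot(np.array(X)-o[:2],d[:2])/np.dot(d[:2],d[:2]);print(o+t*d)
go([.5954,-.202,.067])
"
```

```text
[331.         154.66666667] [ 2  3  5  4 18]
[ 0.5953675  -0.20200835  0.10451446]
[ 0.59544043 -0.20229234  0.10434329]
shift cm [  0.48 -18.15  16.29]
t 15.8 tcp [ 0.6511 -0.03    0.2308] F [ 0.19 -0.11 -0.4 ] w 0.498
```

Head top measures 0.1043–0.1045 m (0.104 expected when home), the pin is upright, and the arm is clear. Handing in.

```bash
python3 -c "
from cell import r
print(r.sign_off())"
```

```text
the job is handed in; nothing more can be done
None
```

The square-headed pin is in the bore with its collar down on the block. I released it and handed the job in at about 16 s. The sign-off gives no verdict.

- **Finding the bore:** I did not need the spiral search. The two cameras put the bore within 0.6 mm of each other, about 5 mm from the plate's centre. I lowered the pin there in half-millimetre steps, and it went in without touching the top.
- **Pressing in:** Pushing the plug took about 8 N. The pin stopped when the collar met the block, with about 18 N down and 9 N sideways, and no reading came near the 60 N limit. The stop came at the expected height, 0.067 m at the tool.
- **Last checks:** The pin's head top measured 0.1043–0.1045 m, against 0.104 m when fully home. By eye in the side picture the pin is upright with its collar on the block. The round-headed pin still stands in the rack, and the open gripper is well clear.
- **Not checked:** In the last top picture the arm hid the fixture, so the seated pin was confirmed from the side camera only. No check failed or disagreed.

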